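# Nip a sherd in the index clamp by counted clicks

### The job

Lay the small sherd from the cork mat flat on the bed of the index clamp, between the two jaws, and let go of it. Then push the thumb lever round click by click until the sprung pad first bears on the sherd (you feel the lever get heavier), and give it exactly one click more and leave it clamped so. Every click beyond that squeezes harder and will crack the sherd; leave the other things where they are.

Things in the scene. Friction and masses are not known exactly. Their poses are not given: they have to be found in the camera images.
- sherd: The sherd to clamp: small thick piece of pottery, alone on the cork mat (110 mm square, 4 mm thick) on the board. Origin at the centre of its underside; about 49 mm along its own x, 41 mm along its own y (irregular: 41 to 50 mm across, depending on direction), 18 mm high, widest about 12 mm up, 20 to 35 g; z up.
- clamp: Index clamp, fixed on a grey work board 46 mm high: dark steel plate, top 12 mm up, x -40..60, y -125..115 mm. Origin under the plate, at the board top; y is the clamping line: fixed jaw's inner face at y +80 mm, top at z 42; both jaws span x 2..46. Lever pivot (upright axis) at x 0, y -60. Plunger block round x 8, y -118, to z 30.
- bed (a point): Centre of the bed, on the plate's top, at x 24, y 48, z 12 mm of the clamp; axes as the clamp's. The sherd must lie here, between fixed jaw and pad, clear of both before the lever is pushed.
- jaw: Moving jaw, slides along the clamp's +y. Origin coincides with the clamp's when joint lever is 0, then shifts +y 21.4 mm per rad of lever, 3 mm a click. Carries a sprung rubber-faced pad, 40 mm wide, z 15..39, face at y +16 mm of the jaw while free, gives way up to 8 mm. Open gap pad to fixed jaw: 64 mm at lever 0. Pad spring 2.7 N per mm: about 8 N more for each click after first contact.
- post_top (a point): Top centre of the lever's thumb post: upright black post, 14 mm thick, from z 30 to z 64 mm, 60 mm from the pivot, on a flat arm (top at z 29, 14 mm wide). With lever 0 it stands at clamp x -46, y -21.4 mm; it then swings anticlockwise seen from above, towards -x and then -y. Push it sideways by its +y side, along the arc.
- lever (a joint): Lever angle, rad: 0 wide open, growing as the jaw closes; stop at 1.47. Notches every 0.14 rad (0, 0.14, 0.28 ... 1.40), 8.4 mm of post travel; starts at rest in notch 0, 1 or 2. Unloaded, leaving a notch takes 4 to 5 N at the post, falling to none about 60% of the way, whence it snaps on into the next. Each click of pad compression adds about 2.9 N at the post. It stays in its notch when let go; pushing back takes 12 N.
- loupe: Bystander, to be left alone: black loupe, 32 mm, at the near edge of the board; origin at the centre of its underside.
- brush: Bystander, to be left alone: small brush, 136 mm, at the far edge of the board; origin at the centre of its underside.
- dish: Bystander, to be left alone: small white dish, 68 mm, on the board; origin at the centre of its underside.
- sherd_c: Bystander, to be left alone: sherd, 53 x 45 mm, at the near right corner of the board; origin at the centre of its underside.
- tape: Bystander, to be left alone: brown tape roll, 96 mm, right of the board; origin at the centre of its underside.

How it is judged:
By the outcome, as a careful person would: the job done as asked, in the order asked, and still so for the second after the job is handed in, with the robot touching nothing.
It also fails if it takes over 72 s, if anything falls off the work surface, if the arm or the gripper's body presses on something with over 40 N, if the wrist force passes 120 N, or if a joint passes its speed limit or range.

### The arm

A 6-joint arm with a two-finger parallel gripper is mounted at the origin on a cart in front of the work surface, level with it; the furniture and walls round the work are solid. World frame = base frame: x ahead of the robot, y to its left, z up, the work surface at z = 0. Lengths are in m, angles in rad, forces in N, time in s.
With the tool pointing down it reaches from about 0.325 to 0.775 m from the base axis. Payload 5.5 kg.
Tool frame: the origin (TCP) lies between the finger pads; the fingertips stand 8 mm ahead of it and the grasp point (between the pads) lies 11 mm behind it (tcp_to_tips is the distance from the TCP to the fingertips, in m); z points along the fingers, y is the direction in which the jaws open and shut (so a half turn about z gives the same grasp; the last joint's range is limited). The gripper opens to 88 mm and grips with 3 to 60 N. Pads are 20 mm wide; open, the fingers measure 115 mm over their backs; the gripper's body (75 mm by 178 mm) begins 61 mm behind the grasp point.
Start: joints at [1.173, 0.091, 1.231, -0, 1.82, -0.057], TCP at [0.201, 0.566, 0.231] pointing down, gripper open.
Joint ranges: [-2.87, 2.87], [-0.86, 2.18], [0.17, 2.46], [-1.51, 4.65], [0.06, 2.69], [-2.65, 2.65]. Speed limits (rad/s): [2.57, 2.57, 3.01, 3.14, 3.14, 3.14].

### API

Orientations are given as a unit quaternion [w, x, y, z].
In Python, from bench import * gives the robot as it stands. Calls block until the motion is done:
- move_to(position, orientation): joint-space move of the TCP to a pose.
- move_l(position, speed=0.15, orientation=None): straight line of the TCP; orientation=None keeps the orientation; speed is the mean speed in m/s.
- movej(angles): joint-space move.
- gripper_open() and close(): open the fingers fully, or close them until they stop; the grip force is fixed at half the most.
- hold(seconds).
- inverse_kinematics(position, orientation): joint angles nearest the present ones, or None.
- state(): the state.
- get_image(name): name is "side" or "top"; returns a dict with "frame" (420x560x3 uint8, blue, green, red), "depth" (420x560 float32, m along the optical axis (not along the pixel's ray), 0 where there is no reading), "camera_matrix" (3x3 intrinsics, pixels), "view" (4x4, takes a point from world to camera coordinates). Camera axes: x right, y up, looking along -z (the intrinsics and any distortion apply to the point x, -y, -z); pixel columns grow to the right and rows downward; lengths in m; the calibration is good to about 2 mm. A picture is of the moment at which its call begins.
A pose or a line that the arm cannot do raises IKError and nothing moves.
- job_done(): hands the job in, once; it reports no verdict.
The state is a dict: "time": time; "joint_pos": joint angles; "dq": joint speeds; "joint_torque": joint torques, N m; "ee_pos": TCP position; "ee_rot": TCP orientation; "ft_force": force on the tool from outside, world axes, zero at the start; "moment": the same for the moment, N m; "finger_gap": finger opening in m.
Only numpy, scipy, OpenCV 4.12 (cv2) and the standard library are available. Lean on these libraries where they do the work, as an engineer would, in place of code of your own. Each camera call takes 0.05 s, during which the arm holds its last target. There are 200 camera calls.

## Working session

There is one attempt and no reset: what is moved stays moved. The work goes in short steps, each a Python script; the robot and the scene stay as the last script left them, time stands still between calls to the robot, and variables do not carry over. Pictures are saved under pics/ and viewed, about 8 in all and at most 12, crops included, and the job is handed in when it is done.

```bash
ls; mkdir -p pics; python3 - <<'E'
from bench import *
import cv2, numpy as np
for n in("top","side"):
    d=get_image(n); cv2.imwrite(f"pics/{n}0.png",d["frame"]); np.savez(f"{n}0.npz",**d)
    print(n,d["camera_matrix"].tolist(),np.round(d["view"],4).tolist(),[k for k in d])
s=state();print(s)
E
```

```text
pics
top [[382.6944984364448, 0.0, 278.76760172627144], [0.0, 382.6944984364448, 210.13908874150607], [0.0, 0.0, 1.0]] [[-0.0043, -1.0, 0.0008, 0.0094], [0.9959, -0.0042, 0.0908, -0.5629], [-0.0908, 0.0012, 0.9959, -1.09], [0.0, 0.0, 0.0, 1.0]] ['frame', 'depth', 'camera_matrix', 'view']
side [[385.6685566973321, 0.0, 282.65256630845323], [0.0, 385.6685566973321, 205.91383438024243], [0.0, 0.0, 1.0]] [[-0.9731, -0.2303, -0.0107, 0.5376], [0.1282, -0.5794, 0.8049, -0.1323], [-0.1916, 0.7818, 0.5933, -0.8401], [0.0, 0.0, 0.0, 1.0]] ['frame', 'depth', 'camera_matrix', 'view']
{'time': 0.1, 'joint_pos': array([ 1.17328796e+00,  9.17932382e-02,  1.23175272e+00, -2.70830709e-05,
        1.81979145e+00, -5.66882952e-02]), 'dq': array([-0.0004665 , -0.00023458, -0.00395038,  0.00099184, -0.00148682,
       -0.00071232]), 'joint_torque': array([ 2.77414823e-03, -4.47859704e+01, -4.07567203e+01,  6.99295755e-02,
        2.84937612e-02, -9.13219196e-05]), 'ee_pos': array([0.2004639 , 0.5652594 , 0.22962134]), 'ee_rot': array([-1.83626862e-04,  1.69589671e-01,  9.85514374e-01, -8.52932424e-04]), 'ft_force': array([0.28226979, 0.30666193, 0.57890232]), 'moment': array([0.0691654 , 0.0483986 , 0.03088006]), 'finger_gap': 0.0882636917545882}
```

View pics/top0.png

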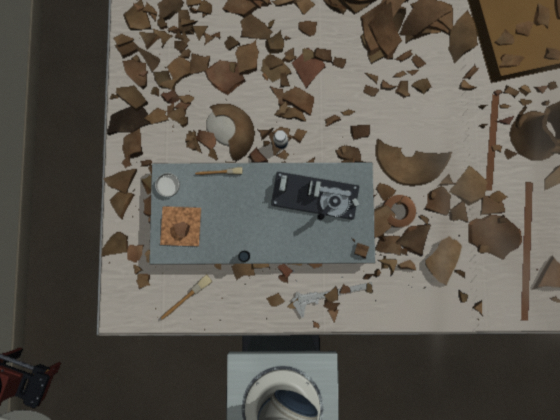

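View pics/side0.png

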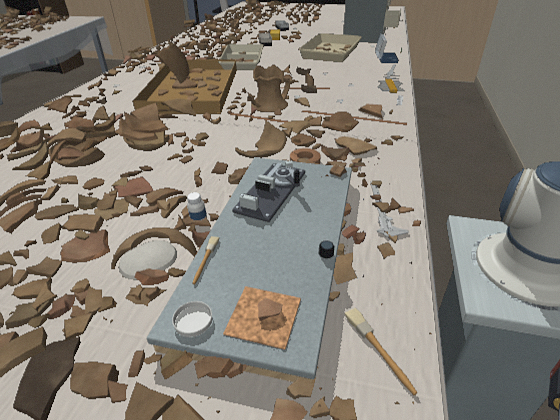

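The top view shows the mat with the sherd at about (180,229), the clamp at about (315,195) with its fixed jaw to the left at (282,183), and the lever hub at about (335,203) with the black post at about (321,215). The side view agrees: sherd (270,311), clamp (270,190).

```bash
cat > h.py <<'E'
import cv2, numpy as np
def load(n): 
    d=np.load(n); return {k:d[k] for k in d}
def ray(d,u,v):
    K=d["camera_matrix"];V=d["view"]
    u=np.asarray(u,float);v=np.asarray(v,float)
    c=np.stack([(u-K[0,2])/K[0,0],-(v-K[1,2])/K[1,1],-np.ones_like(u)],-1)
    return -V[:3,:3].T@V[:3,3], c@V[:3,:3]
def on_plane(d,u,v,z):
    o,r=ray(d,u,v); t=(z-o[2])/r[...,2]; return o+t[...,None]*r
def cloud(d):
    v,u=np.mgrid[:420,:560]; o,r=ray(d,u,v); return o+d["depth"][...,None]*r
def pix(d,p):
    K=d["camera_matrix"];V=d["view"]; c=np.asarray(p)@V[:3,:3].T+V[:3,3]
    return np.stack([K[0,2]-K[0,0]*c[...,0]/c[...,2],K[1,2]+K[1,1]*c[...,1]/c[...,2]],-1)
E
python3 - <<'E'
from h import *
d=load("top0.npz"); P=cloud(d); f=d["frame"]
print("board z",np.median(P[235:250,270:350,2]),"mat z",np.median(P[212:218,164:176,2]))
# plate: dark within clamp region
hsv=cv2.cvtColor(f,cv2.COLOR_BGR2HSV)
reg=np.zeros((420,560),np.uint8); reg[165:225,265:365]=1
pl=((hsv[...,2]<70)&(reg>0)).astype(np.uint8)
n,l,s,c=cv2.connectedComponentsWithStats(pl); i=1+s[1:,4].argmax(); ct=np.argwhere(l==i)[:,::-1].astype(np.float32)
w=on_plane(d,ct[:,0],ct[:,1],.058)[:,:2].astype(np.float32)*1000
r=cv2.minAreaRect(w); print("plate rect mm",r,s[i],"z",np.median(P[l==i][:,2]))
# sherd by height on mat
m=(P[...,2]>.058)&(np.abs(P[...,1]-P[229,180,1])<.05)&(np.abs(P[...,0]-P[229,180,0])<.05)
q=P[m];print("sherd",q.mean(0),q.min(0),q.max(0),len(q))
print("sherd rect",cv2.minAreaRect((q[:,:2]*1000).astype(np.float32)))
np.set_printoptions(linewidth=250)
print((P[172:222,270:362,2]*1000).round().astype(int)[::2,::3])
a=cv2.resize(f[165:230,265:365],None,fx=5,fy=5,interpolation=cv2.INTER_CUBIC)
b=load("side0.npz"); g=cv2.resize(b["frame"][150:225,225:315],None,fx=5,fy=5,interpolation=cv2.INTER_CUBIC)
c=cv2.resize(f[200:255,155:210],None,fx=5,fy=5,interpolation=cv2.INTER_CUBIC)
C=np.zeros((600,800,3),np.uint8)
C[:325,:500]=a; C[325:600,:275]=c; C[225:600,300:750][np.r_[:375]]=0
C[325:600,300:750]=g[50:325]
C[0:275,500:775]=cv2.resize(b["frame"][280:350,220:305],(275,275))
cv2.imwrite("pics/crop1.png",C)
E
```

```text
board z 0.046170860562014804 mat z 0.05080492874961051
plate rect mm ((593.9683227539062, -92.29150390625), (241.42344665527344, 116.78988647460938), 79.76890563964844) [ 270  172   89   49 2053] z 0.05806287782279029
sherd [0.50796467 0.28141813 0.06581841] [0.48506979 0.26125982 0.05882735] [0.52722841 0.30402779 0.07117607] 171
sherd rect ((508.64910888671875, 285.2170715332031), (41.52408218383789, 41.85560989379883), 75.69779205322266)
[[  48   48   50   57   45   50   51   47   44   45   44   47   47   45   48   49   44   43   50   47   48   49   46   47   45   45   46   49   43   48   46]
 [  46   49   53   64   59   57   59   60   48   47   45   42   47   45   47   41   44   43   48   45   46   48   44   47   46   43   42   47   44   45   45]
 [  47   46   53   59   86   85   58   59   59   56   57   55   48   50   45   47   46   45   49   49   45   45   47   49   45   46   47   47   46   49   47]
 [  50   49   61   57   86   88   60   55   59   56   56   57   58   56   58   57   46   44   46   48   45   44   47   49   44   51   45   47   44   48   51]
 [  44   44   59   58  
[... 2595 characters left out ...]
2   75   74   67   67   63   67   66   54   59   55   57   44   45]
 [  44   46   46   45 1137   47   50   45   47   45   50   45   49   45   46   42   47  110   72   61   67   66   69   69   69   56   57   57   58   47   49]
 [  47   49   45   45   46   50   47   43   44   44   44   50   48   47   46   50   94  114   71   46   44   57   65   70   56   58   55   58   55   46   45]
 [  47   46   48   49   47   44   49   45   47   45   46   47   49   45   47   46   85  110   48   44   46   48   48   46   47   56   54   55   47   45   47]
 [  45   44   45   48   45   49   49   47   47   44   44   48   47   43   45   47   45   46   48   48   47   46   47   44   47   46   46   40   43   43   47]]
```

View pics/crop1.png

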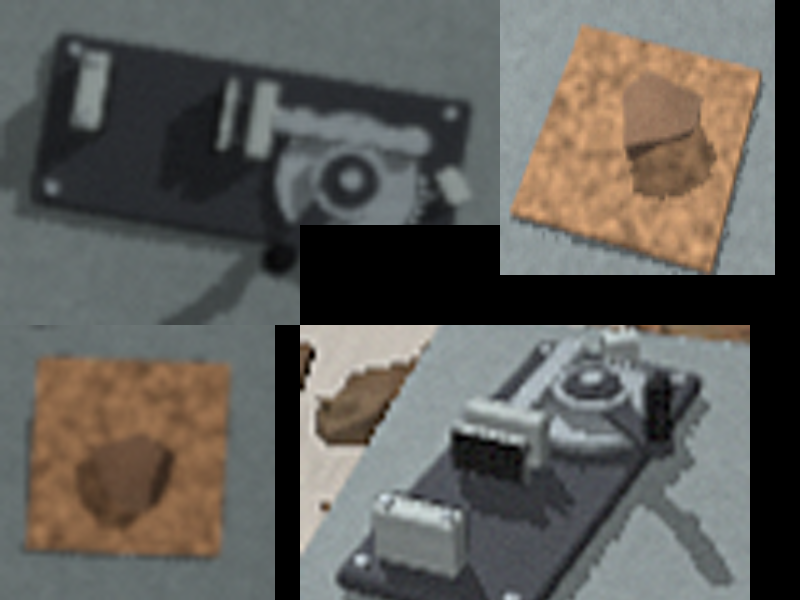

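The crop shows the pad face at about crop x=220 and the fixed jaw inner face at about x=105. The post is at (278,257), i.e. pixel (320.6,216.4), and the sherd outline spans about u 170–189, v 222–241. Next I'll fit the clamp frame and the sherd outline.

```bash
python3 - <<'E'
from h import *
d=load("top0.npz"); P=cloud(d); f=d["frame"]
hsv=cv2.cvtColor(f,cv2.COLOR_BGR2HSV).astype(int)
# plate: height-based + dark, opened
reg=np.zeros((420,560),bool); reg[165:225,265:365]=1
pl=((hsv[...,2]<75)&reg).astype(np.uint8)
pl=cv2.morphologyEx(pl,cv2.MORPH_CLOSE,np.ones((5,5)))
pl=cv2.morphologyEx(pl,cv2.MORPH_OPEN,cv2.getStructuringElement(cv2.MORPH_ELLIPSE,(13,13)))
ct=np.argwhere(pl)[:,::-1].astype(np.float32)
w=(on_plane(d,ct[:,0],ct[:,1],.058)[:,:2]*1000).astype(np.float32)
r=cv2.minAreaRect(w);print("plate",r); print(cv2.boxPoints(r))
# hand corners from crop (5x, offset 265,165; pixel centre shift -.4)
cs=np.array([[62,37],[470,101],[36,206]])/5+[265,165]-.4
print("hand corners TL(60,115) TR(60,-125) BL(-40,115):",on_plane(d,cs[:,0],cs[:,1],.058)*1000)
print("post top top-view",on_plane(d,320.2,216.,.110)*1000)
s=load("side0.npz")
# side post top: crop px (660,378)-> u=225+(660-300)/5, v=150+(378-325+50)/5
print("post top side",on_plane(s,225+(658-300)/5-.4,150+(380-325+50)/5-.4,.110)*1000)
# sherd masks
for n,x,z in(("top",d,.062),("side",s,.062)):
    h=cv2.cvtColor(x["frame"],cv2.COLOR_BGR2HSV); lab=cv2.cvtColor(x["frame"],cv2.COLOR_BGR2LAB)
    Q=cloud(x); m=(np.abs(Q[...,0]-.508)<.045)&(np.abs(Q[...,1]-.283)<.045)&(Q[...,2]>.0545)&(Q[...,2]<.08)
    m=cv2.morphologyEx(m.astype(np.uint8),cv2.MORPH_OPEN,np.ones((3,3)))
    k,l,st,c=cv2.connectedComponentsWithStats(m); i=1+st[1:,4].argmax()
    q=Q[l==i]; print(n,"3D",st[i],q.min(0),q.max(0))
    hull=cv2.convexHull((q[:,:2]*1000).astype(np.float32))[:,0]
    for a in range(0,180,15):
        e=np.array([np.cos(np.radians(a)),np.sin(np.radians(a))]);pp=hull@e
        print(a,round(float(np.ptp(pp)),1),round(float(pp.max()+pp.min())/2,1),end=" | ")
    print()
    mm=(l==i)
    print("rgb sherd/mat",np.median(x["frame"][mm],0),"S,V",np.median(h[mm],0))
h=hsv; np.set_printoptions(linewidth=250); print(h[218:246:1,166:194:1,1]); print(h[218:246,166:194,2])
E
```

```text
plate ((604.66748046875, -53.16276550292969), (190.82473754882812, 110.42767333984375), 74.31839752197266)
[[ 525.71967  -130.09993 ]
 [ 632.03705  -159.94757 ]
 [ 683.6153     23.774399]
 [ 577.2979     53.62204 ]]
hand corners TL(60,115) TR(60,-125) BL(-40,115): [[ 669.41464692   11.60929502   58.        ]
 [ 631.52310176 -220.63836418   58.        ]
 [ 572.43603234   26.71322614   58.        ]]
post top top-view [ 538.96868958 -104.3085348   110.        ]
post top side [ 541.96775266 -107.68156298  110.        ]
top 3D [174 222  15  15 173] [0.4878795  0.26125982 0.05456052] [0.52722841 0.30214148 0.07117607]
0 39.3 507.6 | 15 39.5 563.1 | 30 43.7 581.2 | 45 45.7 559.8 | 60 44.7 500.3 | 75 40.6 406.6 | 90 40.9 281.7 | 105 40.7 138.5 | 120 41.2 -12.4 | 135 41.2 -161.4 | 150 41.9 -299.1 | 165 41.9 -417.6 | 
rgb sherd/mat [ 56.  74. 100.] S,V [ 13. 112. 100.]
side 3D [258 298  24  22 382] [0.48814936 0.2656052  0.05572384] [0.53143862 0.3055477  0.07196358]
0 43.3 509.8 | 15 40.8 564.5 | 30 44.1 583.5 | 45 45.1 563.1 | 60 44.0 503.8 | 75 41.1 409.6 | 90 39.9 285.6 | 105 37.4 141.5 | 
[... 5868 characters left out ...]
 131 137]
 [121 127 135 141 143 143 140 137 119 109 111 109 106  92 104 127 140 143 143 141 143 142 135 134 143 134 131 132]
 [115 123 136 142 142 139 138 133 128 125 128 135 135 119 125 135 140 138 133 138 146 146 143 138 143 138 134 135]
 [103 115 135 143 140 135 132 131 127 127 131 142 146 133 125 124 134 135 132 136 141 142 139 135 139 135 135 135]
 [111 119 129 133 130 127 128 127 129 133 138 145 140 135 132 129 132 135 133 129 131 130 133 128 129 126 124 133]
 [107 110 111 110 112 115 115 120 123 127 130 133 132 139 144 137 134 138 137 134 134 139 136 127 119 115 117 130]
 [ 83  80  83  81  91  93  91  92  94  97 101 106 116 128 127 127 118 119 120 120 123 126 120 113 106 102 101 113]]
```

Sherd saturation (~110) separates cleanly from the mat and its shadow (~125). I'll refine the plate edges, the jaw faces and the sherd outline the same way.

```bash
python3 - <<'E'
from h import *
d=load("top0.npz"); s=load("side0.npz"); f=d["frame"]
psi=np.radians(-9.1); O=np.array([592.9,-90.5])
def toc(p): 
    R=np.array([[np.cos(psi),-np.sin(psi)],[np.sin(psi),np.cos(psi)]]); return (p[:,:2]*1000-O)@R
def contours(d,x0,y0,x1,y1,thr,ch=None):
    g=cv2.cvtColor(d["frame"],cv2.COLOR_BGR2GRAY)[y0:y1,x0:x1]
    g=cv2.resize(g,None,fx=8,fy=8,interpolation=cv2.INTER_CUBIC)
    c,_=cv2.findContours((g<thr).astype(np.uint8),cv2.RETR_LIST,cv2.CHAIN_APPROX_NONE)
    c=np.vstack([k[:,0] for k in c if len(k)>60]).astype(float)
    return (c+.5)/8-.5+[x0,y0]
for it in range(3):
    c=contours(d,262,162,368,228,62); q=toc(on_plane(d,c[:,0],c[:,1],.058))
    top=q[(abs(q[:,0]-60)<5)&(q[:,1]>-115)&(q[:,1]<105)]
    L=q[(abs(q[:,1]-115)<5)&(q[:,0]>-30)&(q[:,0]<50)]; Rr=q[(abs(q[:,1]+125)<5)&(q[:,0]>-30)&(q[:,0]<50)]
    k=np.polyfit(top[:,1],top[:,0],1); kl=np.polyfit(L[:,0],L[:,1],1); kr=np.polyfit(Rr[:,0],Rr[:,1],1)
    dx=np.polyval(k,0)-60; dl=np.median(L[:,1])-115; dr=np.median(Rr[:,1])+125
    print("offset top",dx,"left",dl,"right",dr,"slopes",k[0],kl[0],kr[0],len(top),len(L),len(Rr))
    R=np.array([[np.cos(psi),-np.sin(psi)],[np.sin(psi),np.cos(psi)]])
    O=O+R@np.array([dx,(dl+dr)/2]); psi-=np.arctan(k[0])
print("O",O,"psi",np.degrees(psi))
R=np.array([[np.cos(psi),-np.sin(psi)],[np.sin(psi),np.cos(psi)]])
def w(cx,cy,cz): return np.r_[(O+R@[cx,cy])/1000,.046+cz/1000]
# grey profile along the clamping line, at jaw-top height
g=cv2.GaussianBlur(cv2.cvtColor(f,cv2.COLOR_BGR2GRAY),(1,1),0).astype(np.float32)
for z,rng in((42,range(72,100,2)),(39,range(0,34,2))):
    for y in rng:
        uv=np.array([pix(d,w(x,y,z)) for x in range(12,38,2)],np.float32)
        print(y,int(cv2.remap(g,uv[:,0],uv[:,1],cv2.INTER_LINEAR).mean()),end="  ")
    print()
for n in(0,1,2):
    a=np.radians(140)+.14*n; p=w(60*np.cos(a),-60+60*np.sin(a),64); print("post notch",n,"world",p.round(4),"top px",pix(d,p).round(1),"side px",pix(s,p).round(1))
# post blobs
for nm,x,(a,b,e,h_) in(("top",d,(310,208,330,222)),("side",s,(345-50,150,325,190))):
    pass
# sherd
for nm,x,(u0,v0,u1,v1) in(("top",d,(162,214,198,250)),("side",s,(240,285,305,345))):
    S=cv2.cvtColor(x["frame"],cv2.COLOR_BGR2HSV)[v0:v1,u0:u1,1].astype(np.float32)
    S=cv2.resize(cv2.GaussianBlur(S,(3,3),0),None,fx=6,fy=6,interpolation=cv2.INTER_CUBIC)
    t,_=cv2.threshold(S.astype(np.uint8)[30:-30,30:-30],0,255,cv2.THRESH_OTSU)
    t=118 if nm=="top" else t
    cs,_=cv2.findContours((S<t).astype(np.uint8),cv2.RETR_EXTERNAL,cv2.CHAIN_APPROX_NONE)
    c=max(cs,key=lambda k:cv2.contourArea(k) if 60<k[:,0,0].mean()<S.shape[1]-60 and 40<k[:,0,1].mean()<S.shape[0]-40 else 0)
    c=(c[:,0]+.5)/6-.5+[u0,v0]; print(nm,"thr",t,"px",c.min(0),c.max(0))
    p=on_plane(x,c[:,0],c[:,1],.062)*1000; hull=cv2.convexHull(p[:,:2].astype(np.float32))[:,0]; np.save(f"hull_{nm}.npy",hull)
    print(" min rect",cv2.minAreaRect(hull)); 
    for a in range(0,180,15):
        e=np.array([np.cos(np.radians(a)),np.sin(np.radians(a))]);pp=hull@e; print(a,round(float(np.ptp(pp)),1),round(float(pp.max()+pp.min())/2,1),end=" | ")
    print()
    if nm=="top": ht=hull
np.savez("clamp.npz",O=O,psi=psi)
E
```

```text
offset top -1.3628231627657215 left 2.5260177836441358 right 3.254819069864837 slopes 0.011219590617131703 0.008696186065729045 -0.01815576161141597 678 237 155
offset top -0.1941696667522308 left -0.22389606641382898 right 0.4545507499248487 slopes 0.001040522659990896 -0.012769551138175777 -0.005044284034482642 719 220 171
offset top -0.004886073307275751 left -0.3245966531772808 right 0.33562664852279056 slopes 7.347782667398313e-05 -0.011625621583390224 -0.003763062731993058 721 219 171
O [591.83574392 -87.27763059] psi -9.806635723805313
72 43  74 42  76 39  78 40  80 61  82 100  84 133  86 141  88 141  90 139  92 136  94 122  96 91  98 54  
0 66  2 40  4 36  6 44  8 68  10 100  12 114  14 93  16 49  18 27  20 25  22 28  24 29  26 29  28 31  30 33  32 33  
post notch 0 world [ 0.5429 -0.1006  0.11  ] top px [318.8 214.6] side px [295.3 172. ]
post notch 1 world [ 0.5369 -0.1064  0.11  ] top px [321.  216.8] side px [298.1 171.1]
post notch 2 world [ 0.5317 -0.1131  0.11  ] top px [323.5 218.7] side px [300.6 170. ]
top thr 118 px [173.41666667 221.25      ] [187.58333333 236.91666667]
 min rect ((507.06622314453125, 279.7171630859375), (43.47455596923828, 37.82491683959961), 22.612834930419922)
0 44.0 507.4 | 15 44.3 562.3 | 30 44.5 580.1 | 45 44.5 559.6 | 60 42.3 500.8 | 75 39.9 406.9 | 90 39.8 283.2 | 105 38.5 139.9 | 120 38.1 -11.7 | 135 39.8 -161.5 | 150 42.7 -299.9 | 165 43.9 -418.0 | 
side thr 66.0 px [239.58333333 284.58333333] [304.41666667 344.41666667]
 min rect ((504.4739685058594, 289.7774658203125), (121.8677978515625, 127.31672668457031), 12.758529663085938)
0 142.5 506.7 | 15 121.8 559.8 | 30 121.5 565.5 | 45 114.5 533.3 | 60 116.1 473.1 | 75 128.2 389.8 | 90 131.5 280.0 | 105 131.7 149.2 | 120 156.3 -2.0 | 135 170.2 -153.1 | 150 172.5 -293.7 | 165 163.1 -414.3 |
```

Clamp origin comes out at (591.8, −87.3) mm, yaw −9.8°, and its edges and jaw faces match the given sizes. The sherd centre is about (508, 283), with its narrow direction at about 112°. Next is the grasp.

```bash
cat >> h.py <<'E'
from bench import *
from scipy.spatial.transform import Rotation as Rt
C=np.load("clamp.npz") if __import__("os").path.exists("clamp.npz") else None
def clampw(x,y,z):  # clamp mm -> world m
    c,s=np.cos(C["psi"]),np.sin(C["psi"]); return np.r_[(C["O"]+[c*x-s*y,s*x+c*y])/1000,.046+z/1000]
def wclamp(p):
    c,s=np.cos(C["psi"]),np.sin(C["psi"]); q=np.asarray(p)[:2]*1000-C["O"]; return np.array([c*q[0]+s*q[1],-s*q[0]+c*q[1],(p[2]-.046)*1000])
def down(a):
    q=Rt.from_matrix(np.array([[-np.sin(a),np.cos(a),0],[np.cos(a),np.sin(a),0],[0,0,-1]]).T).as_quat(); return q[[3,0,1,2]]
def best(p,a):
    c=[(abs(j[5]),down(b)) for b in(a,a+np.pi,a-np.pi) for j in[inverse_kinematics(p,down(b))] if j is not None]
    return min(c,key=lambda t:t[0])
def snap(n,f):
    d=get_image(n); np.savez(f+".npz",**d); cv2.imwrite(f"pics/{f}.png",d["frame"]); return d
E
python3 - <<'E'
from h import *
a=np.radians(112); p=np.array([.508,.283,.14])
j,q=best(p,a); print("j6",j); 
jc,qc=best(clampw(24,48,100),C["psi"]); print("place j6",jc,clampw(24,48,12))
move_to(p,q); print(state()["ee_pos"])
move_l([.508,.283,.061],.08); s=state(); print(s["ee_pos"],s["ft_force"])
close(); s=state(); print(s["finger_gap"],s["ft_force"],s["ee_pos"])
move_l([.508,.283,.14],.1); s=state(); print(s["finger_gap"],s["ft_force"],s["time"])
E
```

```text
j6 1.505002969042489
place j6 0.04620898283911323 [ 0.62366059 -0.04406676  0.058     ]
[0.5077463  0.28367026 0.14025473]
[0.5084161  0.28319383 0.06183469] [-0.38817888  1.1571594   0.11541598]
0.03911841439010712 [-1.12852745  0.99351971  0.44057696] [0.50797712 0.283029   0.06097921]
0.03918243029638779 [-0.11252439 -0.44825339  0.13728275] 4.575
```

```bash
python3 - <<'E'
from h import *
s=state(); move_l([.508,.283,.2],.2)
j,q=best(clampw(24,48,110),C["psi"])
move_to(clampw(24,48,110),q); move_l(clampw(24,48,40),.12); s=state(); print(s["finger_gap"],s["ft_force"],wclamp(s["ee_pos"]))
f0=s["ft_force"][2]
z=27
while z>21:
    move_l(clampw(24,48,z),.05); s=state(); print(round(z,1),s["ft_force"].round(2),wclamp(s["ee_pos"]).round(2),s["time"])
    if s["ft_force"][2]-f0>2.5: break
    z-=1 if z<25.5 else 1.5
gripper_open(); s=state(); print(s["finger_gap"],s["ft_force"],s["time"])
move_l(clampw(24,48,110),.2)
E
```

```text
0.038996555049169004 [-0.29260696  0.22297691 -0.4887292 ] [24.33778997 48.20297744 40.80817354]
27 [0.64 0.62 0.05] [23.73 47.95 26.51] 7.55
25.5 [-0.26  0.08 -0.25] [24.03 47.98 25.57] 7.8
24.0 [-0.5  -0.06 -0.99] [23.93 48.01 23.88] 8.05
23.0 [-0.72  1.01 -0.78] [24.05 47.99 23.06] 8.3
22.0 [-2.68  0.85  4.52] [24.09 47.99 22.97] 8.55
0.08773769815228186 [ 0.75601079 -0.27200288 -0.63314733] 9.4417
```

```bash
python3 - <<'E'
from h import *
close()
q=state()["ee_rot"]
move_to(clampw(-110,60,160),q); print(state()["time"])
d=snap("top","top1"); b=snap("side","side1")
m=lambda d,c,hw,hh,k:cv2.resize(d["frame"][int(c[1]-hh):int(c[1]+hh),int(c[0]-hw):int(c[0]+hw)],None,fx=k,fy=k,interpolation=cv2.INTER_CUBIC)
A=m(d,pix(d,clampw(10,10,12)),55,37,7); B=m(b,pix(b,clampw(24,30,12)),30,37,7)
print(pix(d,clampw(10,10,12)),pix(b,clampw(24,30,12)),A.shape,B.shape)
cv2.imwrite("pics/c2.png",A[:,:770]); cv2.imwrite("pics/c3.png",B)
E
```

```text
12.0
[309.0290939  194.80478139] [261.76236822 194.09796148] (518, 770, 3) (518, 420, 3)
```

View pics/c2.png

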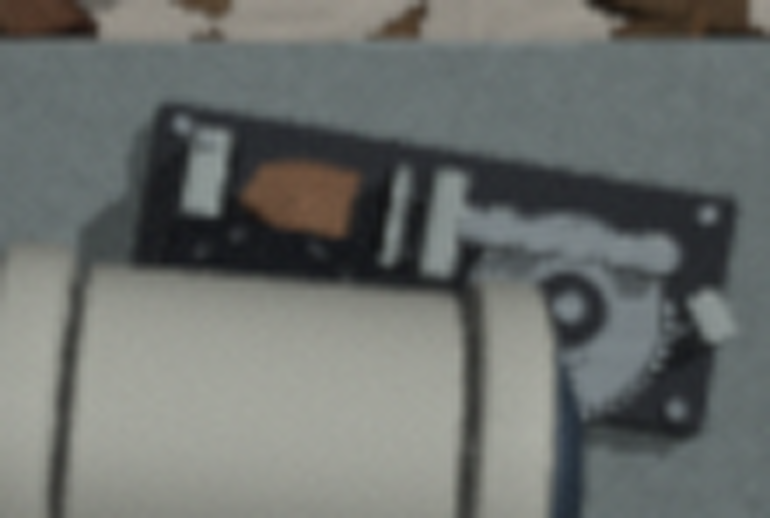

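View pics/c3.png

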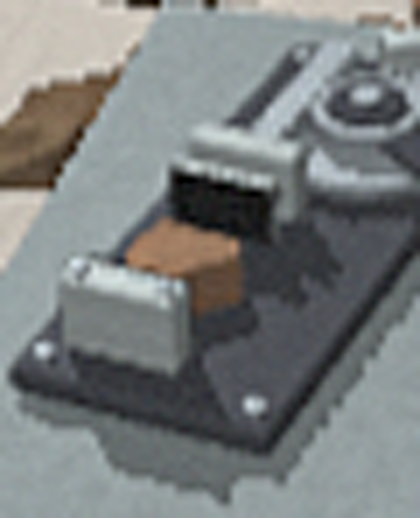

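The sherd lies flat on the bed, flat edge to the pad and blunt point to the fixed jaw, clear of both (crop x 240–362 between jaw edge ~225 and pad bar ~385). I'll get its extents in numbers, then push the lever with logged forces, starting with the first click.

```bash
python3 - <<'E'
from h import *
d=load("top1.npz"); h=cv2.cvtColor(d["frame"],cv2.COLOR_BGR2HSV)
u0,v0,u1,v1=280,175,312,203
S=cv2.resize(h[v0:v1,u0:u1,1].astype(np.float32),None,fx=6,fy=6,interpolation=cv2.INTER_CUBIC)
cs,_=cv2.findContours((S>75).astype(np.uint8),cv2.RETR_EXTERNAL,cv2.CHAIN_APPROX_NONE)
c=max(cs,key=cv2.contourArea)[:,0]; c=(c+.5)/6-.5+[u0,v0]
q=np.array([wclamp(p) for p in on_plane(d,c[:,0],c[:,1],.046+.024)]); print("sherd clamp extents",q.min(0),q.max(0))
print("y-min x-range",q[q[:,1]<q[:,1].min()+3][:,0].ptp() if hasattr(q,'ptp') else np.ptp(q[q[:,1]<q[:,1].min()+3][:,0]), "tip x",q[q[:,1].argmax()])
# go to pre-push position: 10 mm half face + 7 post + clearance on +y side
q0=state()["ee_rot"]; x,y=-48,8
move_to(clampw(x,y,110),q0); move_l(clampw(x,y,45),.12)
for i in range(6):
    hold(.05); s=state(); print(s["ft_force"].round(2),wclamp(s["ee_pos"]).round(2),s["finger_gap"],s["time"])
c,sn=np.cos(C["psi"]),np.sin(C["psi"])
# approach till contact
f0=[]; 
for i in range(10): hold(.02); f0.append(state()["ft_force"])
f0=np.mean(f0,0); n=np.array([-sn,c,0]); print("bias",f0,"std along n after",state()["time"])
while y>-18:
    y-=1; move_l(clampw(x,y,45),.05); F=[];Y=[]
    for i in range(2): s=state(); F.append((s["ft_force"]-f0)@n); Y.append(wclamp(s["ee_pos"])[1]); hold(.02)
    print(y,np.round(np.mean(Y),2),np.round(F,2),round(s["time"],2))
    if np.mean(F)>1.7: break
np.save("bias.npy",f0)
E
```

```text
sherd clamp extents [16.76448353 28.32661073 24.        ] [45.14833132 73.54753844 24.        ]
y-min x-range 25.57390498009702 tip x [27.58242735 73.54753844 24.        ]
[0.89 0.3  0.1 ] [-47.39   8.19  46.47] 0.00013295549378117825 13.3083
[ 0.31 -0.56 -0.08] [-47.26   8.11  46.58] 0.000505058415921691 13.3583
[-0.25  0.41 -0.51] [-47.31   8.08  46.48] 0.0002895719455190937 13.4083
[-0.73  0.01 -0.53] [-47.39   8.02  46.28] 0.0005906386811696895 13.4583
[-0.08  0.15 -0.37] [-47.5    7.98  46.02] 0.0004721599977959434 13.5083
[ 0.86  0.26 -0.42] [-47.62   7.97  45.8 ] 0.0005569431598852354 13.5583
bias [ 0.06601408 -0.32474014 -0.00753255] std along n after 13.725
7 6.92 [0.09 0.31] 13.99
6 5.94 [0.15 0.94] 14.28
5 4.94 [0.73 0.75] 14.56
4 3.96 [ 1.41 -0.08] 14.84
3 2.95 [ 0.13 -0.45] 15.12
2 1.94 [0.17 0.2 ] 15.41
1 0.93 [0.65 0.01] 15.69
0 -0.05 [0.45 1.08] 15.97
-1 -1.05 [0.17 0.26] 16.26
-2 -2.04 [0.28 0.54] 16.54
-3 -3.06 [ 0.23 -0.03] 16.82
-4 -4.03 [0.72 0.49] 17.11
-5 -5.05 [-0.06  0.44] 17.39
-6 -6.04 [0.34 0.06] 17.68
-7 -7.04 [-0.14  0.92] 17.96
-8 -8.06 [0.23 0.08] 18.24
-9 -9.06 [ 0.05 -0.02] 18.52
-10 -10.06 [0.9  0.71] 18.81
-11 -11.03 [0.38 1.2 ] 19.09
-12 -11.49 [3.56 3.54] 19.38
```

Contact at finger y ≈ −11.3 puts the post at notch 1, which agrees with vision (half-width 10 + post 7). Now I'll log the force profiles of the first, unloaded clicks.

```bash
cat >> h.py <<'E'
D=16.9
def Y(th): return -60+60*np.sin(np.radians(140)+th)+D
def X(th): return 60*np.cos(np.radians(140)+th)
def click(k,fr=np.r_[0,.12,.24,.36,.48,.6,.75,.9,1.0],ns=5,bias=None):
    """push from notch k to k+1; print fraction, actual theta, tangential force"""
    b=np.load("bias.npy"); c,s_=np.cos(C["psi"]),np.sin(C["psi"]); n=np.array([-s_,c,0]); out=[]
    for f in fr:
        th=.14*(k+f); move_l(clampw(X(th),Y(th),45),.06); F=[];Yy=[]
        for i in range(ns):
            s=state(); F.append((s["ft_force"]-b)@n); Yy.append(wclamp(s["ee_pos"])[1]); hold(.02)
        a=(np.arcsin((np.mean(Yy)-D+60)/60)); a=np.pi-a-np.radians(140)
        out.append([f,a/.14-k,np.mean(F)*abs(X(th))/60])
        if max(F)>22: print("HEAVY");break
    print(k,"->",k+1,"t",round(s["time"],1)); print(np.round(np.array(out).T,2)); return np.array(out)
E
python3 - <<'E'
from h import *
click(1); click(2)
E
```

```text
1 -> 2 t 22.4
[[ 0.    0.12  0.24  0.36  0.48  0.6   0.75  0.9   1.  ]
 [-0.01  0.07  0.2   0.34  0.48  0.72  0.78  0.91  0.97]
 [ 2.46  4.03  4.49  4.62  4.25 -0.12  0.11  0.2   1.71]]
2 -> 3 t 25.4
[[ 0.    0.12  0.24  0.36  0.48  0.6   0.75  0.9   1.  ]
 [-0.02  0.07  0.22  0.36  0.51  0.7   0.77  0.91  0.97]
 [ 2.1   4.24  4.52  4.54  3.29  0.23  0.48  0.12  2.3 ]]
```

Both clicks gave clean, repeatable profiles (peak ~4.5 N, snap near 60%, and contact regained at the predicted notch). On to the next clicks, stopping if it gets heavier.

```bash
python3 - <<'E'
from h import *
o=click(3)
if o[:7,2].max()<5.2 and o[6,2]<.8: o=click(4)
E
```

```text
3 -> 4 t 28.4
[[ 0.    0.12  0.24  0.36  0.48  0.6   0.75  0.9   1.  ]
 [-0.02  0.07  0.22  0.37  0.53  0.67  0.77  0.91  0.96]
 [ 2.56  4.29  4.97  4.56  2.39  0.51  0.09  0.22  2.36]]
4 -> 5 t 31.4
[[ 0.    0.12  0.24  0.36  0.48  0.6   0.75  0.9   1.  ]
 [-0.02  0.09  0.27  0.43  0.53  0.61  0.76  0.9   0.96]
 [ 2.31  4.3   3.14  1.1   0.6  -0.15  0.16  0.85  2.87]]
```

Click 4→5 still reached only ~4.3 N peak, but the curve fell off earlier. The gap is now ~49 mm and the sherd is 45–49 mm, so I'll look before going on.

```bash
python3 - <<'E'
from h import *
d=snap("top","top2"); b=snap("side","side2")
m=lambda d,c,hw,hh,k:cv2.resize(d["frame"][int(c[1]-hh):int(c[1]+hh),int(c[0]-hw):int(c[0]+hw)],None,fx=k,fy=k,interpolation=cv2.INTER_CUBIC)
A=m(d,pix(d,clampw(20,40,30)),24,28,8); B=m(b,pix(b,clampw(24,45,20)),25,28,8)
print(pix(d,clampw(20,40,30)),pix(b,clampw(24,45,20)))
g=np.clip(np.hstack([A,B]).astype(float)/255,0,1)**.6*255
cv2.imwrite("pics/c4.png",g.astype(np.uint8)); print(g.shape)
E
```

```text
[299.5224328  188.69712879] [259.00915724 194.6271587 ]
(448, 784, 3)
```

View pics/c4.png

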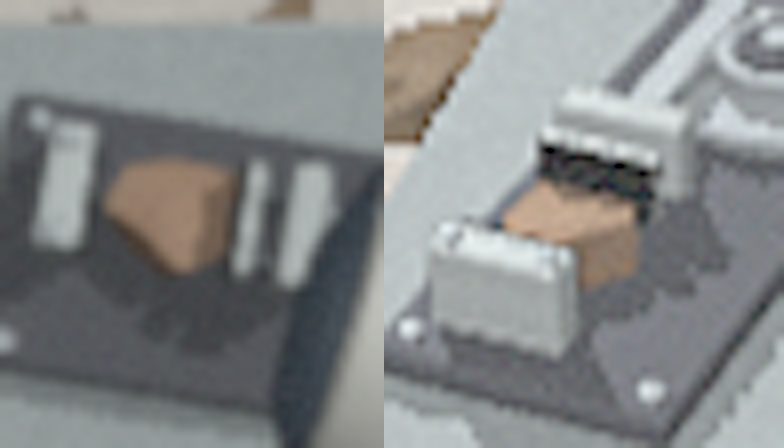

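The sherd is flat and upright, its tip near the fixed jaw (crop x≈105 against jaw edge ≈100), and its shaded end reaches the pad bar (≈235). I'll measure whether it has moved and how wide it is.

```bash
python3 - <<'E'
from h import *
for n in("top1","top2"):
    d=load(n+".npz"); h=cv2.cvtColor(d["frame"],cv2.COLOR_BGR2HSV)
    g=cv2.cvtColor(d["frame"],cv2.COLOR_BGR2GRAY).astype(np.float32); hs=h[...,1].astype(np.float32)
    print(n)
    for x in (20,24,28,32,36):
        ys=np.arange(14,86,2.); uv=np.array([pix(d,clampw(x,y,24)) for y in ys],np.float32)
        a=cv2.remap(hs,uv[:,0],uv[:,1],cv2.INTER_LINEAR)[:,0]
        print(x,"S",dict(zip(ys.astype(int).tolist(),a.astype(int).tolist())) if 0 else " ".join(f"{int(y)}:{int(v)}" for y,v in zip(ys,a)))
    ys=np.arange(10,90,2.); 
    gg=np.mean([cv2.remap(g,uv[:,0],uv[:,1],cv2.INTER_LINEAR)[:,0] for x in range(12,38,3) for uv in [np.array([pix(d,clampw(x,y,40)) for y in ys],np.float32)]],0)
    print("grey z40"," ".join(f"{int(y)}:{int(v)}" for y,v in zip(ys,gg)))
E
```

```text
top1
20 S 14:17 16:21 18:28 20:30 22:36 24:42 26:20 28:37 30:82 32:97 34:103 36:106 38:107 40:103 42:100 44:101 46:104 48:107 50:109 52:108 54:108 56:107 58:106 60:107 62:103 64:97 66:82 68:68 70:49 72:27 74:27 76:30 78:24 80:20 82:18 84:16
24 S 14:17 16:22 18:26 20:34 22:38 24:32 26:33 28:46 30:83 32:100 34:108 36:111 38:112 40:110 42:107 44:108 46:109 48:112 50:111 52:109 54:110 56:112 58:112 60:111 62:111 64:113 66:112 68:109 70:104 72:77 74:47 76:9 78:12 80:16 82:20 84:18
28 S 14:14 16:16 18:29 20:45 22:50 24:38 26:31 28:57 30:84 32:101 34:107 36:108 38:110 40:110 42:109 44:109 46:108 48:108 50:108 52:109 54:109 56:109 58:109 60:110 62:110 64:110 66:108 68:105 70:101 72:86 74:56 76:18 78:12 80:20 82:16 84:16
32 S 14:13 16:14 18:19 20:38 22:26 24:16 26:14 28:50 30:82 32:106 34:107 36:107 38:108 40:111 42:111 44:110 46:108 48:108 50:108 52:110 54:110 56:110 58:111 60:111 62:110 64:109 66:109 68:101 70:88 72:63 74:21 76:19 78:24 80:21 82:18 84:16
36 S 14:13 16:17 18:30 20:30 22:28 24:23 26:27 28:56 30:90 32:105 34:108 36:108 38:110 40:111 42:113 44:116 46:112 48:111 50:109 52:110 54
[... 1109 characters left out ...]
16 24:16 26:15 28:24 30:54 32:90 34:104 36:107 38:108 40:112 42:112 44:110 46:109 48:109 50:109 52:109 54:109 56:111 58:111 60:110 62:110 64:108 66:106 68:104 70:94 72:71 74:23 76:15 78:19 80:16 82:14 84:15
36 S 14:15 16:14 18:23 20:18 22:16 24:16 26:14 28:49 30:98 32:103 34:107 36:111 38:114 40:112 42:111 44:109 46:108 48:110 50:112 52:110 54:109 56:109 58:111 60:109 62:108 64:107 66:106 68:96 70:76 72:38 74:23 76:20 78:20 80:17 82:16 84:17
grey z40 10:105 12:68 14:42 16:36 18:44 20:69 22:101 24:116 26:93 28:53 30:34 32:41 34:50 36:54 38:59 40:68 42:80 44:89 46:90 48:89 50:88 52:87 54:83 56:80 58:76 60:73 62:71 64:69 66:66 68:63 70:59 72:51 74:43 76:36 78:37 80:61 82:99 84:134 86:143 88:141
```

The jaw has advanced exactly 12 mm since the start (4 clicks). The sherd has been nudged only ~0.5 mm, and its tip (~74) is still short of the fixed jaw (~80–81), so there is no clamping yet. Its width is about 45–46 mm, so next click goes in with denser averaging.

```bash
python3 - <<'E'
from h import *
o=click(5,np.r_[0,.12,.24,.36,.48,.6,.75,.85,.92,1.0],ns=7)
snap("top","top3"); snap("side","side3"); print(state()["time"])
E
```

```text
5 -> 6 t 35.1
[[ 0.    0.12  0.24  0.36  0.48  0.6   0.75  0.85  0.92  1.  ]
 [-0.02  0.08  0.22  0.37  0.53  0.65  0.76  0.85  0.91  0.97]
 [ 3.47  5.21  4.5   3.56  1.87  0.63  0.61  0.21  0.83  2.52]]
35.2583
```

```bash
python3 - <<'E'
from h import *
for n in("top0","top1","top2","top3"):
    d=load(n+".npz"); h=cv2.cvtColor(d["frame"],cv2.COLOR_BGR2HSV)
    g=cv2.cvtColor(d["frame"],cv2.COLOR_BGR2GRAY).astype(np.float32); hs=h[...,1].astype(np.float32)
    ys=np.arange(-10,90,.25)
    def prof(im,xs,z): return np.mean([cv2.remap(im,uv[:,0],uv[:,1],cv2.INTER_LINEAR)[:,0] for x in xs for uv in [np.array([pix(d,clampw(x,y,z)) for y in ys],np.float32)]],0)
    gg=prof(g,range(14,36,2),40)
    # bar centroids: pad bar and jaw block
    from scipy.signal import find_peaks
    pk,_=find_peaks(gg,prominence=15); 
    def edge(p0,y0,y1,t,last=True):
        i=[k for k in range(len(ys)-1) if y0<ys[k]<y1 and (p0[k]-t)*(p0[k+1]-t)<0]; return [round(float(ys[k]),1) for k in i]
    print(n,"peaks",[(round(float(ys[k]),1),int(gg[k])) for k in pk if ys[k]<75],"edges@60",edge(gg,-10,32,60),"fixed",edge(gg,76,90,80))
    if n!="top0":
        for x in(16,20,24,28,32,36): print("   x",x,"sherd edges",edge(prof(hs,[x-1,x,x+1],24),24,79,65),end="")
        print()
E
```

```text
top0 peaks [(12.0, 114)] edges@60 [0.2, 7.5, 15.5] fixed [81.0]
top1 peaks [(12.0, 114), (41.2, 82)] edges@60 [0.2, 7.2, 15.5, 30.8] fixed [81.2]
   x 16 sherd edges []   x 20 sherd edges [29.0, 68.2]   x 24 sherd edges [28.8, 72.8]   x 28 sherd edges [28.5, 73.2]   x 32 sherd edges [28.5, 71.8]   x 36 sherd edges [28.2, 70.0]
top2 peaks [(5.2, 138), (24.0, 117), (46.5, 90)] edges@60 [-2.2, 12.2, 19.2, 27.5] fixed [81.0]
   x 16 sherd edges [30.0, 66.5]   x 20 sherd edges [28.8, 70.5]   x 24 sherd edges [29.2, 73.8]   x 28 sherd edges [30.0, 73.8]   x 32 sherd edges [30.5, 72.2]   x 36 sherd edges [28.5, 70.5]
top3 peaks [(7.2, 140), (27.0, 117), (48.8, 90)] edges@60 [15.2, 22.5, 30.8] fixed [80.8]
   x 16 sherd edges [32.8, 69.8]   x 20 sherd edges [32.0, 73.8]   x 24 sherd edges [32.5, 76.8]   x 28 sherd edges [33.0, 76.8]   x 32 sherd edges [33.0, 75.0]   x 36 sherd edges [31.8, 73.2]
```

Pad bar and jaw both moved another 3.0–3.3 mm, the spring is uncompressed (bar−jaw 15.3–15.6 mm throughout), and the sherd slid along with its tip at ~77 against a jaw face at ~81. So it isn't bearing yet at notch 6; on to the next click.

```bash
cat > meas.py <<'E'
from h import *
def meas(n):
    d=load(n+".npz"); hs=cv2.cvtColor(d["frame"],cv2.COLOR_BGR2HSV)[...,1].astype(np.float32)
    g=cv2.cvtColor(d["frame"],cv2.COLOR_BGR2GRAY).astype(np.float32); ys=np.arange(-10,90,.25)
    def prof(im,xs,z): return np.mean([cv2.remap(im,uv[:,0],uv[:,1],cv2.INTER_LINEAR)[:,0] for x in xs for uv in [np.array([pix(d,clampw(x,y,z)) for y in ys],np.float32)]],0)
    def edge(p,y0,y1,t): return [round(float(ys[k]),1) for k in range(len(ys)-1) if y0<ys[k]<y1 and (p[k]-t)*(p[k+1]-t)<0]
    print(n,"edges@60",edge(prof(g,range(14,36,2),40),-10,45,60),"sherd",[(x,edge(prof(hs,[x-1,x,x+1],24),24,79,65)) for x in(20,24,28,32,36)])
E
python3 - <<'E'
from h import *
from meas import meas
o=click(6,np.r_[0,.12,.24,.36,.48,.6,.75,.85,.92,1.0],ns=7)
snap("top","top4"); snap("side","side4"); print(state()["time"]); meas("top4")
E
```

```text
6 -> 7 t 38.9
[[ 0.    0.12  0.24  0.36  0.48  0.6   0.75  0.85  0.92  1.  ]
 [-0.01  0.08  0.21  0.37  0.52  0.65  0.77  0.85  0.91  0.97]
 [ 3.41  4.77  4.45  3.08  1.89  0.24  0.22  0.56  0.83  2.65]]
39.025
top4 edges@60 [18.5, 24.0, 32.5, 42.8] sherd [(20, [34.0, 75.2]), (24, [34.5, 77.8]), (28, [34.2, 77.5]), (32, [33.8, 76.5]), (36, [34.2, 75.2])]
```

The jaw advanced 3.2 mm but the pad only 1.6 mm, so the pad now bears at notch 7 (compressed ~1.5 mm, contact made in the snap phase). I push exactly one more click, which should feel ≥1.5–3 N heavier, and that confirms it.

```bash
python3 - <<'E'
from h import *
from meas import meas
o=click(7,np.r_[0,.12,.24,.36,.48,.6,.75,.85,.92,1.0],ns=6)
snap("top","top5"); snap("side","side5"); print(state()["time"]); meas("top5")
E
```

```text
7 -> 8 t 42.5
[[ 0.    0.12  0.24  0.36  0.48  0.6   0.75  0.85  0.92  1.  ]
 [-0.02  0.06  0.17  0.29  0.43  0.6   0.83  0.86  0.89  0.96]
 [ 3.56  4.91  5.09  4.75  4.47  3.26  0.79  1.13  2.2   4.04]]
42.625
top5 edges@60 [21.2, 24.8, 33.0, 43.8] sherd [(20, [34.2, 75.2]), (24, [34.8, 78.2]), (28, [35.0, 77.8]), (32, [35.2, 77.5]), (36, [34.2, 75.5])]
```

The lever was clearly heavier this time (3.3 N at 60% against ~1 N unloaded), and the pad is now compressed ~3.6 mm with the jaw at notch 8. Now I'll back the finger off to +y, leave, and confirm with averaged pictures.

```bash
python3 - <<'E'
from h import *
from meas import meas
s=state(); p=wclamp(s["ee_pos"]); print(p)
move_l(clampw(p[0]-3,p[1]+10,45),.06); move_l(clampw(p[0]-3,p[1]+10,130),.15)
move_to(clampw(-170,60,190),s["ee_rot"]); hold(.3); print(state()["time"],state()["ft_force"])
for n in("top","side"):
    D_=[get_image(n) for _ in range(6)]; d=D_[0]; d["frame"]=np.mean([x["frame"] for x in D_],0).round().astype(np.uint8); np.savez(n+"6.npz",**d)
meas("top0");meas("top6")
m=lambda d,c,hw,hh,k:cv2.resize(d["frame"][int(c[1]-hh):int(c[1]+hh),int(c[0]-hw):int(c[0]+hw)],None,fx=k,fy=k,interpolation=cv2.INTER_CUBIC)
d=load("top6.npz"); b=load("side6.npz"); th=.14*8
print("expected post px notch 7,8,9",[pix(d,clampw(X(t),Y(t)-D,64)).round(1) for t in(.98,1.12,1.26)])
print("centre",pix(d,clampw(5,0,30)),pix(b,clampw(20,20,20)))
A=m(d,pix(d,clampw(5,0,30)),48,38,8)[:,:768]; B=m(b,pix(b,clampw(20,20,20)),40,38,8)
cv2.imwrite("pics/c5.png",(np.hstack([cv2.resize(A,(432,342)),cv2.resize(B,(360,342))])/255.)**.65*255)
E
```

```text
[-54.84051612 -67.40785812  45.01276337]
44.6917 [0.26095727 0.23127035 1.28099525]
top0 edges@60 [0.2, 7.5, 15.5] sherd [(20, []), (24, []), (28, []), (32, []), (36, [])]
top6 edges@60 [21.0, 24.8, 33.0, 43.8] sherd [(20, [34.2, 76.2]), (24, [34.5, 78.0]), (28, [35.0, 77.8]), (32, [34.8, 77.2]), (36, [34.2, 75.5])]
expected post px notch 7,8,9 [array([338.4, 222.2]), array([341.5, 221.7]), array([344.4, 220.7])]
centre [312.79260363 196.30469823] [264.76787516 189.74763785][ WARN:0@32.855] global loadsave.cpp:1063 imwrite_ Unsupported depth image for selected encoder is fallbacked to CV_8U.
```

View pics/c5.png

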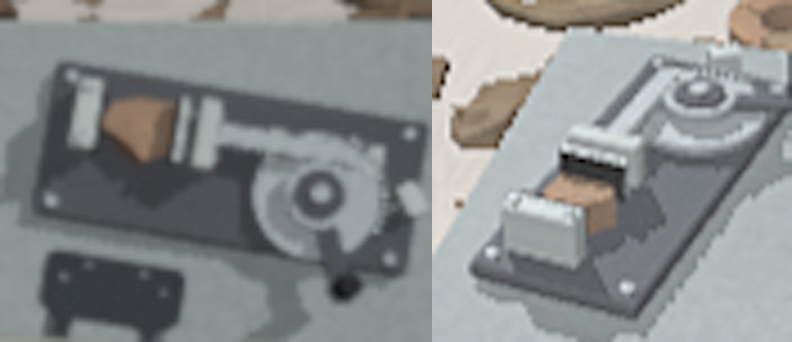

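The final view shows the sherd flat between the pad and the fixed jaw. The post is at crop (345,287), i.e. about pixel (341.5,221.5), matching the notch 8 prediction (341.5,221.7). The arm is clear of everything, so I'm handing in.

```bash
python3 - <<'E'
from bench import *
print(state()["time"]); job_done()
E
```

```text
45.2917
the job is handed in; nothing more can be done
```

The sherd lies flat on the clamp bed between the two jaws. The lever is one click past first bearing, and I handed the job in at 45.3 s with the arm clear of everything.

**What I did:** I gripped the sherd across its narrow side (39 mm finger gap), set it on the bed and let go. Then I pushed the thumb post with closed fingers from notch 1, logging force on every click.
- **Unloaded clicks (1→7):** peaks were about 4.3–5.2 N, each falling to near zero by about 60% of the travel.
- **First bearing (notch 7):** the pictures show the jaw moved 3.2 mm but the pad only 1.6 mm, so the pad spring was compressed by roughly 1.5 mm.
- **Last click (7→8):** it was clearly heavier, about 3.3 N at 60% against about 1 N unloaded.

**Last checks:** the jaw has advanced 20.8 mm from its position at notch 1 (21 mm expected for 7 clicks), and the post is within half a pixel of the notch 8 prediction. The pad is compressed about 3.4 mm, roughly 9 N.

**What disagreed:**
- **Compression at notch 7:** contact came in the snap part of that click, so I saw it in the pictures, not in the force. The force log puts compression there at 0.1–0.9 mm against the pictures' 1.5 mm. More than 3 mm at notch 8 still means the pad was bearing at notch 7.
- **Sherd movement:** the pad slid the sherd about 4–5 mm along the bed before it met the fixed jaw.
- **Bystanders:** I did not measure the other objects again, but the arm's path stayed clear of them.

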